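# Set the amber reagent bottles on their stirrers

## Robot

A 6-joint arm with a two-finger parallel gripper is mounted at the origin on the work surface. World frame = base frame: x ahead of the robot, y to its left, z up, the work surface at z = 0. Lengths are in m, angles in rad, forces in N, time in s.
With the tool pointing down it reaches from about 0.35 to 0.975 m from the base axis. Payload 4.9 kg.
Tool frame: the origin (TCP) lies at the very end of the fingers, on their centre line; the grasp point (between the pads) lies 19 mm behind it; z points along the fingers, y is the line along which they close (so a half turn about z gives the same grasp; the last joint's range is limited). The gripper opens to 85 mm and grips with 20 to 120 N. Pads are 22 mm wide; open, the fingers measure 114 mm over their backs; the gripper's body (76 mm by 85 mm) begins 54 mm behind the grasp point. The pads swing forward as they close: fully open they stand 13 mm farther back than shut.
Start: joints at [1.053, 0.053, 1.613, -0, 1.476, -0.119], TCP at [0.243, 0.576, 0.207] pointing down, gripper open.
Joint ranges: [-3.01, 3.01], [-1.01, 2.22], [0.06, 2.58], [-1.02, 4.17], [0.09, 2.62], [-3.14, 3.14]. Speed limits (rad/s): [2.57, 2.57, 3.14, 3.14, 3.14, 3.14].

## Interface

Orientations are given as a rotation vector (axis times angle).
In Python, from station import get_obs, optics, ctrl gives the robot as it stands.
- The arm moves only by the shell command python3 -m pendant 'ROWS' [FORCE]. ROWS is JSON, a list of rows, each a list of 3 entries, a list of its own where there are three numbers: the shift along the tool's x, y, z in mm, then the turn, a rotation vector about the tool's x, y, z in rad, then the opening, from 0 (shut) to 1 (fully open). A call has 1 to 12 rows; each row shifts and turns the commanded pose from where the row before left it, along the tool's axes as they then stand; what a row does not reach is not made up. A row lasts 1/12 s, in which the tool goes at most 41.7 mm and 7.16 degrees, less where a joint would pass 70% of its speed; a pose out of reach is approached as far as the arm can. A call is refused whole if a number of a shift passes 41.7 or a number of a turn 0.125, either way. A call with a gripper value outside its range is refused whole. The fingers move at their own pace and stop on an object; FORCE is the grip in N (left out, the last holds). Time passes only in rows, so rows that do not move let the fingers close. It gives the time, the measured TCP pose, the force, the opening and the grip force at its end, in the units of the state.
- get_obs(): the state, without advancing time (a new reading comes with each control period).
- optics.get_image(name): name is "side" or "top" or "wrist"; returns the picture (384x512x3 uint8, red, green, blue); there is no depth.
- optics.camera_model(name): a dict with "fx", "fy", "cx", "cy" (pixels), "distortion" ([k1, k2, p1, p2, k3] as OpenCV has them; the pictures are not rectified), "cam_to_world" (4x4, takes a point from camera to world coordinates). Camera axes: x right, y up, looking along -z (the intrinsics and any distortion apply to the point x, -y, -z); pixel columns grow to the right and rows downward; lengths in m; the calibration is good to about 2 mm. A picture is of the moment at which its call begins: read the wrist's pose just before it. camera_model takes no time and is no camera call; for the wrist camera it gives the pose at the moment of the call.
- ctrl.finish_job(): hands the job in; it is judged then, once.
The state is a dict: "t": time; "q": joint angles; "dq": joint speeds; "effort": joint torques, N m; "tool_pos": TCP position; "tool_rot": TCP orientation; "contact_force": force on the tool from outside, world axes, zero at the start; "wrist_torque": the same for the moment, N m; "opening": finger opening in m; "grip_force": force on a finger pad.
Only numpy, scipy, OpenCV 4.12 (cv2) and the standard library are available. Lean on these libraries where they do the work, as an engineer would, in place of code of your own. Each camera call takes 0.05 s, during which the arm holds its last target. There are 200 camera calls.

## Task

Stand each of the four amber (brown) reagent bottles upright in the middle of the magnetic stirrer whose housing has the colour of the bottle's cap. They must start stirring in this order: red cap first, then yellow, then blue, then green. They are full glass bottles, so keep them upright and set them down gently without dropping them; leave the white and the grey bottle where they stand.

Things in the scene. Friction and masses are not known exactly. Their poses are not given: they have to be found in the camera images.
- amber_red: amber reagent bottle: dark brown round bottle with a red screw cap and a small paper label. Straight wall 54 mm in diameter from the foot to 60 mm height, conical shoulder, cap 34 mm in diameter from 68 to 86 mm height (overall height 86 mm). 105 to 210 g, rigid, loose, upright. Origin: centre of the underside; z up along its axis; yaw is of no importance
- amber_yellow: amber reagent bottle: dark brown round bottle with a yellow screw cap and a small paper label. Straight wall 54 mm in diameter from the foot to 60 mm height, conical shoulder, cap 34 mm in diameter from 68 to 86 mm height (overall height 86 mm). 105 to 210 g, rigid, loose, upright. Origin: centre of the underside; z up along its axis; yaw is of no importance
- amber_blue: amber reagent bottle: dark brown round bottle with a blue screw cap and a small paper label. Straight wall 54 mm in diameter from the foot to 60 mm height, conical shoulder, cap 34 mm in diameter from 68 to 86 mm height (overall height 86 mm). 105 to 210 g, rigid, loose, upright. Origin: centre of the underside; z up along its axis; yaw is of no importance
- amber_green: amber reagent bottle: dark brown round bottle with a green screw cap and a small paper label. Straight wall 54 mm in diameter from the foot to 60 mm height, conical shoulder, cap 34 mm in diameter from 68 to 86 mm height (overall height 86 mm). 105 to 210 g, rigid, loose, upright. Origin: centre of the underside; z up along its axis; yaw is of no importance
- stirrer_red: small magnetic stirrer: flat round red housing, 100 mm in diameter and 26 mm high, with a round white top plate, 80 mm in diameter, whose flat upper face is 30 mm above the origin; small black knob low on its side. Fixed to the bench. Origin: centre of its underside on the bench, z up
- stirrer_yellow: small magnetic stirrer: flat round yellow housing, 100 mm in diameter and 26 mm high, with a round white top plate, 80 mm in diameter, whose flat upper face is 30 mm above the origin; small black knob low on its side. Fixed to the bench. Origin: centre of its underside on the bench, z up
- stirrer_blue: small magnetic stirrer: flat round blue housing, 100 mm in diameter and 26 mm high, with a round white top plate, 80 mm in diameter, whose flat upper face is 30 mm above the origin; small black knob low on its side. Fixed to the bench. Origin: centre of its underside on the bench, z up
- stirrer_green: small magnetic stirrer: flat round green housing, 100 mm in diameter and 26 mm high, with a round white top plate, 80 mm in diameter, whose flat upper face is 30 mm above the origin; small black knob low on its side. Fixed to the bench. Origin: centre of its underside on the bench, z up
- white_bottle: bystander: bottle of the same shape and size as the amber ones (54 mm diameter, 86 mm high) but white plastic, with a red cap; loose, not to be moved. Origin: centre of the underside
- grey_bottle: bystander: bottle of the same shape and size as the amber ones (54 mm diameter, 86 mm high) but pale grey plastic, with a yellow cap; loose, not to be moved. Origin: centre of the underside

How it is judged:
On the way, in this order (a step that is already met when the one before it is completed fails the run):
1. the amber bottle with the red cap stands upright and released in the middle of the red stirrer (horizontal distance between amber_red and stirrer_red below 0.012 m and z of amber_red in the frame of stirrer_red between 0.026 and 0.034 m and angle between amber_red's own z axis and vertical below 0.1 rad and contact force between the fingers and amber_red below 0.1 N), for 0.3 s.
2. the amber bottle with the yellow cap stands upright and released in the middle of the yellow stirrer (horizontal distance between amber_yellow and stirrer_yellow below 0.012 m and z of amber_yellow in the frame of stirrer_yellow between 0.026 and 0.034 m and angle between amber_yellow's own z axis and vertical below 0.1 rad and contact force between the fingers and amber_yellow below 0.1 N), for 0.3 s.
3. the amber bottle with the blue cap stands upright and released in the middle of the blue stirrer (horizontal distance between amber_blue and stirrer_blue below 0.012 m and z of amber_blue in the frame of stirrer_blue between 0.026 and 0.034 m and angle between amber_blue's own z axis and vertical below 0.1 rad and contact force between the fingers and amber_blue below 0.1 N), for 0.3 s.
4. the amber bottle with the green cap stands upright and released in the middle of the green stirrer (horizontal distance between amber_green and stirrer_green below 0.012 m and z of amber_green in the frame of stirrer_green between 0.026 and 0.034 m and angle between amber_green's own z axis and vertical below 0.1 rad and contact force between the fingers and amber_green below 0.1 N), for 0.3 s.
At the end, for the whole second after the job is handed in: each amber bottle stands upright (within 0.1 rad) on the plate of the stirrer of its cap's colour, its centre within 12 mm of the stirrer's centre, released and at rest (all of step 1 and all of step 2 and all of step 3 and all of step 4 and linear speed of each of amber_red, amber_yellow, amber_blue, amber_green below 0.02 m/s and angular speed of each of amber_red, amber_yellow, amber_blue, amber_green below 0.2 rad/s); the robot touches nothing.
It fails at once if the white bottle is shifted by more than 20 mm or knocked over (distance of white_bottle from where it was at the start of the episode above 0.02 m or angle between white_bottle's own z axis and vertical above 0.4 rad).
It fails at once if the grey bottle is shifted by more than 20 mm or knocked over (distance of grey_bottle from where it was at the start of the episode above 0.02 m or angle between grey_bottle's own z axis and vertical above 0.4 rad).
It fails at once if an amber bottle is tipped by more than 0.6 rad (angle between any of amber_red, amber_yellow, amber_blue, amber_green's own z axis and vertical above 0.6 rad).
It fails at once if an amber bottle is dropped or thrown: it moves faster than 0.45 m/s (a fall of about 10 mm) while the fingers do not hold it ((linear speed of amber_red above 0.45 m/s and contact force between the fingers and amber_red below 0.1 N) or (linear speed of amber_yellow above 0.45 m/s and contact force between the fingers and amber_yellow below 0.1 N) or (linear speed of amber_blue above 0.45 m/s and contact force between the fingers and amber_blue below 0.1 N) or (linear speed of amber_green above 0.45 m/s and contact force between the fingers and amber_green below 0.1 N)).
It also fails if it takes over 115 s, if anything falls off the work surface, if the arm or the gripper's body presses on something with over 40 N, if the wrist force passes 120 N, or if a joint passes its speed limit or range.

## Working session

There is one attempt and no reset: what is moved stays moved. The work goes in short steps, Python scripts to look and compute and a shell command to move; the robot and the scene stay as the last step left them, time stands still between calls to the robot, and variables do not carry over. Pictures are saved under pics/ and viewed, at most 14 in all, crops included, and the job is handed in when it is done.

```bash
mkdir -p pics; ls; python3 - <<'E'
from station import get_obs, optics, ctrl
import cv2,numpy as np
o=get_obs();print(o)
for n in("top","side"):
    im=optics.get_image(n);cv2.imwrite(f"pics/{n}0.png",im[:,:,::-1]);m=optics.camera_model(n);print(n,m)
E
```

```text
pics
{'t': 0.0, 'q': array([ 1.05299041e+00,  5.33576671e-02,  1.61434340e+00,  2.11331778e-05,
        1.47602800e+00, -1.18992207e-01]), 'dq': array([-0.00036669,  0.00068242, -0.00066391, -0.00084657, -0.00032155,
       -0.00133776]), 'effort': array([-1.44305737e-03, -3.93690956e+01, -3.70170164e+01, -3.01093869e-04,
        7.20061798e-03, -2.10214992e-06]), 'tool_pos': array([0.24234176, 0.57534016, 0.20533309]), 'tool_rot': array([-0.62217808, -3.07866229,  0.00317616]), 'contact_force': array([-0.47975779, -0.28401478,  0.2035669 ]), 'wrist_torque': array([-0.01410228, -0.01585286, -0.0156566 ]), 'grip_force': 0.0, 'opening': 0.08554987401676696}
top {'fx': 487.485984465649, 'fy': 487.485984465649, 'cx': 247.66359539837737, 'cy': 186.9500008054813, 'distortion': array([-0.13648964,  0.        ,  0.        ,  0.        ,  0.        ]), 'cam_to_world': array([[-0.07874704,  0.97681622, -0.19907029,  0.26688919],
       [-0.99689305, -0.07751593,  0.01398283,  0.00588944],
       [-0.00177246,  0.19955289,  0.97988545,  1.32870959],
       [ 0.        ,  0.        ,  0.        ,  1.        ]])}
side {'fx': 358.0540052287858, 'fy': 358.0540052287858, 'cx': 255.290500421761, 'cy': 196.30669540961287, 'distortion': array([-0.03594802,  0.        ,  0.        ,  0.        ,  0.        ]), 'cam_to_world': array([[ 0.99024549,  0.0747714 , -0.11757173,  0.40311162],
       [-0.13932828,  0.52395702, -0.84027179, -0.96190889],
       [-0.00122576,  0.84845641,  0.52926384,  0.64851101],
       [ 0.        ,  0.        ,  0.        ,  1.        ]])}
```

View pics/top0.png

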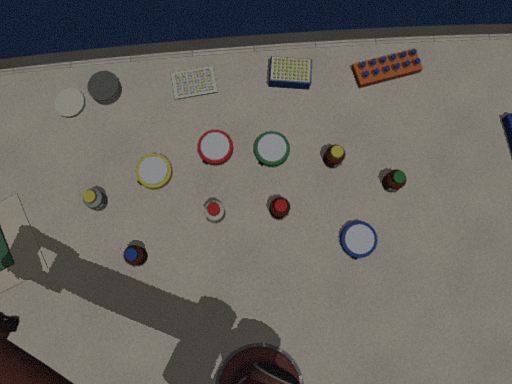

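View pics/side0.png

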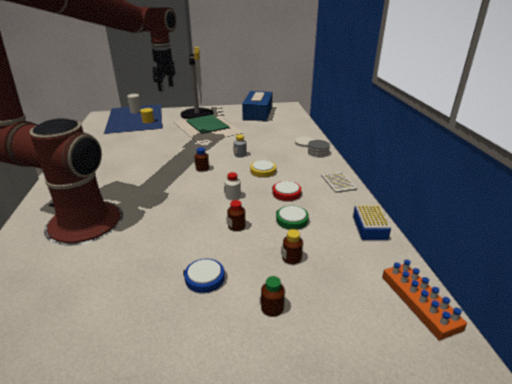

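The top view shows amber bottles with yellow (337,152), green (399,177), red (281,206) and blue (131,254) caps. The stirrers are yellow (153,169), red (215,147), green (272,148) and blue (359,239). The bystanders are white/red (213,209) and grey/yellow (90,196), and the side view agrees with all of this.

```bash
cat > h.py <<'E'
from station import get_obs, optics, ctrl
import cv2,numpy as np
from scipy.spatial.transform import Rotation as Ro
def ray(m,p):
    K=np.array([[m['fx'],0,m['cx']],[0,m['fy'],m['cy']],[0,0,1]])
    u=cv2.undistortPoints(np.array([[p]],float),K,m['distortion'])[0,0]
    T=m['cam_to_world'];return T[:3,3],T[:3,:3]@[u[0],-u[1],-1]
def plane(m,p,z):
    o,d=ray(m,p);return o+d*(z-o[2])/d[2]
def two(a,b):
    (o1,d1),(o2,d2)=a,b
    s,*_=np.linalg.lstsq(np.c_[d1,-d2],o2-o1,rcond=None)
    p,q=o1+s[0]*d1,o2+s[1]*d2;return (p+q)/2,np.linalg.norm(p-q)
HUE=dict(red=(173,7),yellow=(20,35),blue=(105,130),green=(45,85))
def blob(im,seed,col,r=14):
    """centroid, area of the colour (or 'plate' = bright unsaturated) component nearest seed"""
    h,s,v=cv2.split(cv2.cvtColor(im,cv2.COLOR_RGB2HSV))
    if col=='plate': M=(s<45)&(v>150)
    else:
        a,b=HUE[col];M=((h>=a)&(h<=b) if a<b else (h>=a)|(h<=b))&(s>140)&(v>75)
    w=np.zeros(M.shape,np.uint8);cv2.circle(w,seed,r,1,-1)
    n,L,st,c=cv2.connectedComponentsWithStats((M&(w>0)).astype(np.uint8))
    k=1+np.argmax(st[1:,4]);return c[k],st[k]
def go(x,y,z,yaw_keep=True):
    "shift in tool mm from measured pose to world target"
    o=get_obs();R=Ro.from_rotvec(o['tool_rot']).as_matrix()
    return np.round(R.T@(np.array([x,y,z])-o['tool_pos'])*1000,1)
E
python3 - <<'E'
from h import *
np.set_printoptions(precision=4,suppress=True)
top=optics.get_image("top");side=optics.get_image("side");mt=optics.camera_model("top");ms=optics.camera_model("side")
for n,s,s2 in(("red",(281,206),(236,206)),("yellow",(337,152),(293,237)),("blue",(131,254),(201,151)),("green",(399,177),(273,285)),("red",(213,209),(232,177)),("yellow",(90,196),(240,138))):
    c,st=blob(top,s,n);c2,st2=blob(side,s2,n,12);P,g=two(ray(mt,c),ray(ms,c2))
    print("cap",n,c,st[2:],c2,st2[2:],plane(mt,c,.083),P,round(g,4))
for n,s,s2 in(("red",(215,147),(287,189)),("yellow",(153,169),(263,167)),("blue",(359,239),(204,273)),("green",(272,148),(292,215))):
    c,st=blob(top,s,"plate",20);c2,st2=blob(side,s2,"plate",22);P,g=two(ray(mt,c),ray(ms,c2))
    print("plate",n,c,st[2:],c2,st2[2:],plane(mt,c,.03),P,round(g,4))
print(Ro.from_rotvec(get_obs()['tool_rot']).as_matrix())
E
```

```text
cap red [280.4511 205.    ] [ 13  13 133] [234.8659 204.3902] [11 11 82] [ 0.4657 -0.0928  0.083 ] [ 0.4655 -0.0931  0.079 ] 0.0015
cap yellow [336.9268 151.0976] [ 13  13 123] [292.7273 235.1061] [ 12  13 132] [ 0.5982 -0.2563  0.083 ] [ 0.5989 -0.2571  0.079 ] 0.0009
cap blue [130.5207 253.9504] [ 12  13 121] [200.1739 149.2174] [ 8  4 23] [0.3689 0.3014 0.083 ] [0.3689 0.3016 0.082 ] 0.0002
cap green [399.1053 173.3684] [10  6 19] [272.8302 281.8019] [ 13  10 106] [ 0.5248 -0.416   0.083 ] [ 0.521  -0.4154  0.084 ] 0.0071
cap red [213.1917 208.5583] [ 13  13 120] [231.5208 175.5   ] [ 9  7 48] [0.4701 0.0815 0.083 ] [0.4702 0.0817 0.0795] 0.001
cap yellow [ 89.3274 196.115 ] [ 12  13 113] [239.4    137.3143] [ 7  6 35] [0.5284 0.4065 0.083 ] [0.5295 0.4085 0.0767] 0.0004Traceback (most recent call last):
  File "<stdin>", line 8, in <module>
  File "h.py", line 23, in blob
    k=1+np.argmax(st[1:,4]);return c[k],st[k]
        ~~~~~~~~~^^^^^^^^^^
    return _wrapfunc(a, 'argmax', axis=axis, out=out, **kwds)
    return bound(*args, **kwds)
ValueError: attempt to get argmax of an empty sequence
```

```bash
sed -i "s/M=(s<45)&(v>150)/M=(s<70)\&(v>np.percentile(v[seed[1]-3:seed[1]+4,seed[0]-3:seed[0]+4],50)*.8)/; s/(s>140)&(v>75)/(s>120)\&(v>(30 if col=='green' else 75))/" h.py
python3 - <<'E'
from h import *
np.set_printoptions(precision=4,suppress=True)
top=optics.get_image("top");side=optics.get_image("side");mt=optics.camera_model("top");ms=optics.camera_model("side")
for n,s,s2 in(("green",(399,177),(273,285)),):
    c,st=blob(top,s,n);c2,st2=blob(side,s2,n,12);P,g=two(ray(mt,c),ray(ms,c2))
    print("cap",n,c,st[2:],c2,st2[2:],plane(mt,c,.083),P,round(g,4))
for n,s,s2 in(("red",(215,147),(287,189)),("yellow",(153,169),(263,167)),("blue",(359,239),(204,273)),("green",(272,148),(292,215))):
    c,st=blob(top,s,"plate",20);c2,st2=blob(side,s2,"plate",22);P,g=two(ray(mt,c),ray(ms,c2))
    print("plate",n,c,st[2:],c2,st2[2:],plane(mt,c,.03),P,round(g,4))
print(Ro.from_rotvec(get_obs()['tool_rot']).as_matrix())
print("hover red",go(.4655,-.0928,.2))
E
```

```text
cap green [398.5545 176.7364] [ 12  13 110] [272.7102 283.9375] [ 15  15 176] [ 0.5159 -0.4132  0.083 ] [ 0.5173 -0.4153  0.0767] 0.0004
plate red [214.5339 145.5559] [ 28  28 635] [287.4653 187.6958] [  45   45 1154] [0.6547 0.0697 0.03  ] [0.6579 0.0699 0.0233] 0.0022
plate yellow [152.8285 169.6815] [ 29  29 653] [263.1235 166.1218] [  45   45 1223] [0.5998 0.2439 0.03  ] [0.6022 0.2455 0.0214] 0.0005
plate blue [359.3654 238.6172] [ 30  30 687] [203.6724 270.2362] [ 32  23 580] [ 0.366  -0.3003  0.03  ] [ 0.3666 -0.3006  0.0287] 0.001
plate green [271.5884 147.0627] [ 29  27 622] [292.2488 213.1767] [ 45  40 860] [ 0.6378 -0.0875  0.03  ] [ 0.6389 -0.0878  0.0272] 0.0005
[[-0.9215  0.3883 -0.0004]
 [ 0.3883  0.9215 -0.0006]
 [ 0.0001 -0.0007 -1.    ]]
hover red [-465.  -529.5    6.5]
```

Cap heights triangulate to about 0.08 m, plate heights to 0.02–0.03 m, and the plates measure about 30 px, which is 80 mm. These agree with the given sizes, so I'm moving to hover over red.

```bash
python3 -m pendant '[[[-23,-26.5,0],[0,0,0],1],[[-23,-26.5,0],[0,0,0],1],[[-23,-26.5,0],[0,0,0],1],[[-23,-26.5,0],[0,0,0],1],[[-23,-26.5,0],[0,0,0],1],[[-23,-26.5,0],[0,0,0],1],[[-23,-26.5,0],[0,0,0],1],[[-23,-26.5,0],[0,0,0],1],[[-23,-26.5,0],[0,0,0],1],[[-23,-26.5,0],[0,0,0],1]]' 40
python3 -m pendant '[[[-23,-26.5,0],[0,0,0],1],[[-23,-26.5,0],[0,0,0],1],[[-23,-26.5,0],[0,0,0],1],[[-23,-26.5,0],[0,0,0],1],[[-23,-26.5,0],[0,0,0],1],[[-23,-26.5,0],[0,0,0],1],[[-23,-26.5,0],[0,0,0],1],[[-23,-26.5,0],[0,0,0],1],[[-23,-26.5,0],[0,0,0],1],[[-23,-26.5,0],[0,0,0],1],[[0,0,0],[0,0,0],1],[[0,0,0],[0,0,0],1]]'
python3 -c "
from h import *
print(go(.4655,-.0928,.025));cv2.imwrite('pics/w1.png',optics.get_image('wrist')[:,:,::-1])"
```

```text
t: 1.13
tool_pos: [0.3518, 0.2409, 0.2067]
tool_rot: [0.621, 3.079, 0.001]
contact_force: [-0.3, 0.1, 0.3]
opening: 0.0855
grip_force: 0.0
t: 2.13
tool_pos: [0.4608, -0.0924, 0.2064]
tool_rot: [-0.627, -3.078, -0.001]
contact_force: [-0.3, 0.5, -0.8]
opening: 0.0854
grip_force: 0.0
[ -4.6   1.5 181.4]
```

View pics/w1.png

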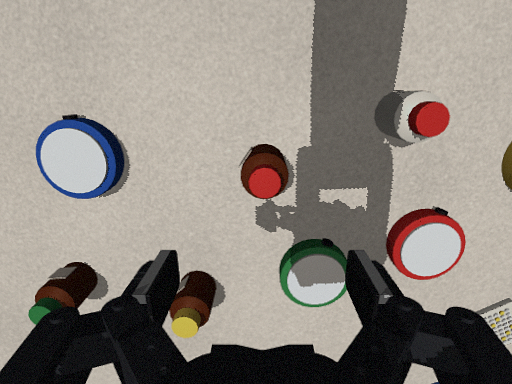

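The wrist view shows the red-cap bottle clear of its neighbours, with its cap at (264,183), and the plates at (432,250) and (73,160). I'll use it to check the positions.

```bash
python3 - <<'E'
from h import *
np.set_printoptions(precision=4,suppress=True)
m=optics.camera_model('wrist');im=optics.get_image('wrist')
c,st=blob(im,(264,183),'red',25);print(c,st,plane(m,c,.083))
for s in((432,250),(73,160)):
    c,st=blob(im,s,'plate',50);print(c,st,plane(m,c,.03))
E
```

```text
[262.8722 182.2822] [247 164  33  35 861] [ 0.4654 -0.0936  0.083 ]
[443.7199 258.1065] [ 384  200   99  101 3313] [0.6738 0.084  0.03  ]
[ 71.9687 160.5618] [  40  129   65   64 3261] [ 0.3655 -0.3001  0.03  ]
```

```bash
python3 -m pendant '[[[-4.6,2,25],[0,0,0],1],[[0,0,30],[0,0,0],1],[[0,0,30],[0,0,0],1],[[0,0,30],[0,0,0],1],[[0,0,25],[0,0,0],1],[[0,0,20],[0,0,0],1],[[0,0,12],[0,0,0],1],[[0,0,8],[0,0,0],1],[[0,0,0],[0,0,0],1],[[0,0,0],[0,0,0],1]]' 40
python3 -c "
from h import *
print(go(.4655,-.0931,.025))"
```

```text
t: 3.07
tool_pos: [0.4664, -0.0908, 0.0274]
tool_rot: [0.621, 3.079, -0.0]
contact_force: [0.5, -0.0, -0.1]
opening: 0.0856
grip_force: 0.0
[-0.1 -2.5  2.4]
```

```bash
python3 -m pendant '[[[0,0,0],[0,0,0],0],[[0,0,0],[0,0,0],0],[[0,0,0],[0,0,0],0],[[0,0,0],[0,0,0],0],[[0,0,0],[0,0,0],0],[[0,0,0],[0,0,0],0],[[0,0,0],[0,0,0],0],[[0,0,0],[0,0,0],0],[[0,0,0],[0,0,0],0],[[0,0,0],[0,0,0],0]]' 40
```

```text
t: 3.9
tool_pos: [0.4671, -0.0916, 0.0285]
tool_rot: [0.622, 3.077, -0.001]
contact_force: [-1.8, 0.2, 5.2]
opening: 0.0513
grip_force: 40.7
```

```bash
python3 -m pendant '[[[0,0,-6],[0,0,0],0],[[0,0,-14],[0,0,0],0],[[0,0,-20],[0,0,0],0],[[0,0,-25],[0,0,0],0],[[0,0,-25],[0,0,0],0],[[0,0,-25],[0,0,0],0],[[0,0,-15],[0,0,0],0],[[0,0,0],[0,0,0],0]]'
python3 -c "
from h import *
print(go(.6555,.0697,.1585))
cv2.imwrite('pics/w2.png',optics.get_image('wrist')[:,:,::-1])"
```

```text
t: 4.57
tool_pos: [0.4681, -0.0919, 0.1613]
tool_rot: [0.621, 3.072, -0.002]
contact_force: [0.5, -0.5, -2.0]
opening: 0.051
grip_force: 42.1
[-109.9  221.7    3.7]
```

View pics/w2.png

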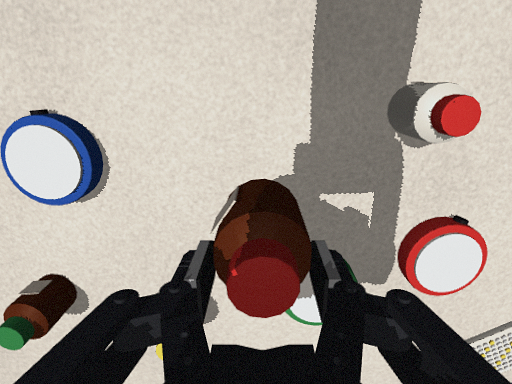

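The bottle is held upright between the pads and the red plate is free at (450,262). Carrying it over.

```bash
python3 -m pendant '[[[-5,10,0],[0,0,0],0],[[-10,21,0],[0,0,0],0],[[-14,28,0],[0,0,0],0],[[-14,28,0],[0,0,0],0],[[-14,28,0],[0,0,0],0],[[-14,28,0],[0,0,0],0],[[-14,28,0],[0,0,0],0],[[-12,25,0],[0,0,0],0],[[-8,16.7,0],[0,0,0],0],[[-5,9,0],[0,0,0],0],[[0,0,0],[0,0,0],0],[[0,0,0],[0,0,0],0]]'
python3 - <<'E'
from h import *
np.set_printoptions(precision=4,suppress=True)
print(go(.6555,.0697,.0595))
m=optics.camera_model('wrist');im=optics.get_image('wrist')
print(plane(m,blob(im,(264,278),'red',60)[0],.083+.13),get_obs()['tool_pos'])
cv2.imwrite('pics/w3.png',im[:,:,::-1])
E
```

```text
t: 5.62
tool_pos: [0.6523, 0.0707, 0.1546]
tool_rot: [-0.621, -3.076, 0.002]
contact_force: [0.4, -0.1, -1.3]
opening: 0.0511
grip_force: 42.2
[-3.6  0.5 95.1]
[0.6503 0.0707 0.213 ] [0.6522 0.0702 0.1551]
```

View pics/w3.png

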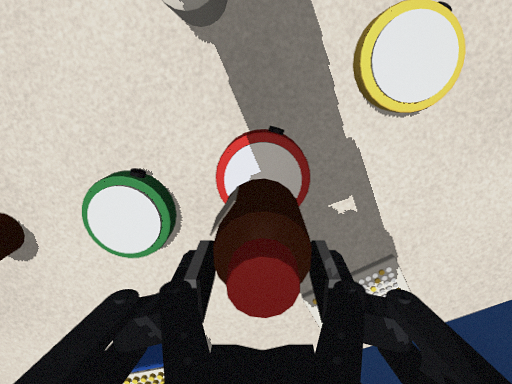

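The red plate sits straight ahead of the bottle, with both on column 263. Lowering.

```bash
python3 -m pendant '[[[-4.5,1,10],[0,0,0],0],[[0,0,20],[0,0,0],0],[[0,0,20],[0,0,0],0],[[0,0,18],[0,0,0],0],[[0,0,12],[0,0,0],0],[[0,0,7],[0,0,0],0],[[0,0,4],[0,0,0],0],[[0,0,1],[0,0,0],0],[[0,0,0],[0,0,0],0]]'
python3 -m pendant '[[[0,0,1],[0,0,0],0],[[0,0,1],[0,0,0],0],[[0,0,0],[0,0,0],0]]'
```

```text
t: 6.42
tool_pos: [0.6583, 0.0696, 0.0653]
tool_rot: [0.622, 3.078, 0.0]
contact_force: [-0.6, 0.0, -1.5]
opening: 0.0511
grip_force: 42.2
t: 6.67
tool_pos: [0.6583, 0.0698, 0.0633]
tool_rot: [0.622, 3.078, 0.0]
contact_force: [-0.3, 0.4, -1.9]
opening: 0.0509
grip_force: 42.2
```

```bash
python3 -m pendant '[[[0,0,1.5],[0,0,0],0],[[0,0,1],[0,0,0],0],[[0,0,0],[0,0,0],0]]'
python3 -m pendant '[[[0,0,1],[0,0,0],0],[[0,0,0],[0,0,0],0]]'
python3 -m pendant '[[[0,0,1],[0,0,0],0],[[0,0,0],[0,0,0],0]]'
```

```text
t: 6.92
tool_pos: [0.6576, 0.0697, 0.0599]
tool_rot: [-0.622, -3.079, 0.0]
contact_force: [0.5, 0.3, -1.7]
opening: 0.0513
grip_force: 42.2
t: 7.08
tool_pos: [0.6576, 0.0697, 0.0589]
tool_rot: [-0.622, -3.079, 0.0]
contact_force: [-0.6, 0.1, -1.5]
opening: 0.0514
grip_force: 42.2
t: 7.25
tool_pos: [0.6581, 0.0696, 0.0588]
tool_rot: [0.622, 3.079, -0.0]
contact_force: [-0.9, -1.0, 1.0]
opening: 0.051
grip_force: 42.6
```

Contact: the load has gone off the wrist. Releasing and lifting.

```bash
python3 -m pendant '[[[0,0,0],[0,0,0],0.7],[[0,0,0],[0,0,0],0.8],[[0,0,0],[0,0,0],0.9],[[0,0,0],[0,0,0],1],[[0,0,0],[0,0,0],1],[[0,0,0],[0,0,0],1],[[0,0,-15],[0,0,0],1],[[0,0,-30],[0,0,0],1],[[0,0,-35],[0,0,0],1],[[0,0,-35],[0,0,0],1],[[0,0,-20],[0,0,0],1],[[0,0,0],[0,0,0],1]]'
python3 - <<'E'
from h import *
np.set_printoptions(precision=4,suppress=True)
mt=optics.camera_model('top');im=optics.get_image('top');print(plane(mt,blob(im,(215,140),'red',14)[0],.113))
cv2.imwrite('pics/t1.png',cv2.resize(im[90:290,60:430,::-1],None,fx=2,fy=2))
m=optics.camera_model('wrist');im=optics.get_image('wrist')
print(go(.5985,-.2565,.18));cv2.imwrite('pics/w4.png',im[:,:,::-1])
E
```

```text
t: 8.25
tool_pos: [0.6616, 0.0698, 0.2025]
tool_rot: [0.62, 3.067, 0.004]
contact_force: [-0.6, -0.2, 1.8]
opening: 0.0856
grip_force: 0.0
[0.6639 0.0376 0.113 ]
[ -71.2 -324.    15.5]
```

View pics/w4.png

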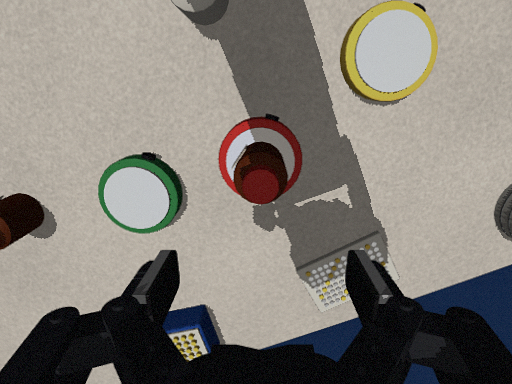

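The red bottle stands on its stirrer, with its cap at (261,186) and the red ring around (260,160). I'll check the centring numerically by projecting ring points onto the plane.

```bash
cat >> h.py <<'E'
def ring(im,m,seed,col,r=60,z=.026):
    "centre, radius of housing top rim: circle fitted to the hull of the coloured ring, projected to z"
    h,s,v=cv2.split(cv2.cvtColor(im,cv2.COLOR_RGB2HSV));a,b=HUE[col]
    M=(((h>=a)&(h<=b) if a<b else (h>=a)|(h<=b))&(s>120)&(v>40)).astype(np.uint8)
    w=np.zeros_like(M);cv2.circle(w,seed,r,1,-1)
    H=cv2.convexHull(cv2.findNonZero(M*w))[:,0]
    P=np.array([plane(m,p,z)[:2] for p in H.astype(float)])
    (c,r)=cv2.minEnclosingCircle((P*1000).astype(np.float32));return np.array(c)/1000,r
E
python3 - <<'E'
from h import *
np.set_printoptions(precision=4,suppress=True)
m=optics.camera_model('wrist');im=optics.get_image('wrist')
print('cap',plane(m,blob(im,(261,186),'red',20)[0],.113),'ring',ring(im,m,(260,160),'red',55))
for s,n in(((390,50),'yellow'),((138,194),'green')): print(n,plane(m,blob(im,s,'plate',42)[0],.03),ring(im,m,s,n,60))
print(get_obs()['tool_pos'])
E
```

```text
cap [0.6576 0.0679 0.113 ] ring (array([0.656 , 0.0678]), 52.47319030761719)
yellow [0.5987 0.243  0.03  ] (array([0.6005, 0.2397]), 51.96669387817383)
green [ 0.637  -0.0875  0.03  ] (array([ 0.6354, -0.0857]), 50.945228576660156)
[0.6576 0.0697 0.1934]
```

Red is centred within 2 mm. On to the yellow bottle.

```bash
python3 -m pendant '[[[-3,-14,0],[0,0,0],1],[[-6,-28,0],[0,0,0],1],[[-7,-32,0],[0,0,0],1],[[-7,-32,0],[0,0,0],1],[[-7,-32,0],[0,0,0],1],[[-7,-32,0],[0,0,0],1],[[-7,-32,0],[0,0,0],1],[[-7,-32,0],[0,0,0],1],[[-7,-32,0],[0,0,0],1],[[-7,-30,0],[0,0,0],1],[[-6,-28,0],[0,0,0],1],[[0,0,0],[0,0,0],1]]'
python3 - <<'E'
from h import *
np.set_printoptions(precision=4,suppress=True)
import time
m=optics.camera_model('wrist');im=optics.get_image('wrist')
try: 
  c,st=blob(im,(261,186),'yellow',60);print('cap',c,st,plane(m,c,.083))
except Exception as e: print(e)
print(get_obs()['tool_pos'],go(.5985,-.2565,.028))
E
```

```text
t: 9.4
tool_pos: [0.5945, -0.2616, 0.1906]
tool_rot: [-0.63, -3.074, 0.002]
contact_force: [0.2, 0.5, 0.4]
opening: 0.0854
grip_force: 0.0
cap [269.5138 182.912 ] [253 165  35  36 977] [ 0.5976 -0.2564  0.083 ]
[ 0.5952 -0.2591  0.1907] [ -2.7   3.7 162.7]
```

```bash
python3 -m pendant '[[[-2,3.5,20],[0,0,0],1],[[0,0,30],[0,0,0],1],[[0,0,35],[0,0,0],1],[[0,0,30],[0,0,0],1],[[0,0,22],[0,0,0],1],[[0,0,15],[0,0,0],1],[[0,0,10],[0,0,0],1],[[0,0,0],[0,0,0],1],[[0,0,0],[0,0,0],1]]'
python3 -m pendant '[[[0,0,0],[0,0,0],0],[[0,0,0],[0,0,0],0],[[0,0,0],[0,0,0],0],[[0,0,0],[0,0,0],0],[[0,0,0],[0,0,0],0],[[0,0,0],[0,0,0],0],[[0,0,0],[0,0,0],0],[[0,0,0],[0,0,0],0],[[0,0,0],[0,0,0],0]]'
python3 -c "
from h import *
print(go(.5998,.2430,get_obs()['tool_pos'][2]))"
```

```text
t: 10.2
tool_pos: [0.6008, -0.2539, 0.0314]
tool_rot: [0.622, 3.079, -0.0]
contact_force: [0.6, -0.1, 0.8]
opening: 0.0852
grip_force: 0.0
t: 10.95
tool_pos: [0.6026, -0.2557, 0.0348]
tool_rot: [0.621, 3.074, -0.004]
contact_force: [-1.4, -0.7, 7.6]
opening: 0.0328
grip_force: 39.7
[196.3 458.4  -1.7]
```

The opening reads 33 mm, which is not the bottle body. Looking before lifting.

```bash
python3 -c "
from h import *
a=optics.get_image('wrist');b=optics.get_image('side')
b=cv2.resize(b[180:300,210:370],(512,384),interpolation=cv2.INTER_CUBIC)
cv2.imwrite('pics/y1.png',cv2.resize(np.hstack([a,b]),(800,300))[:,:,::-1]);print(get_obs()['grip_force'],get_obs()['opening'])"
```

```text
39.736904322115905 0.03273174274231398
```

View pics/y1.png

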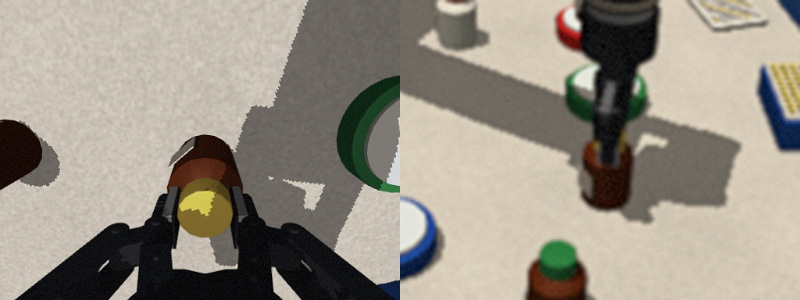

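The pads slid up the shoulder onto the cap. The bottle still stands upright, so I'm opening and regripping lower.

```bash
python3 -m pendant '[[[0,0,0],[0,0,0],0.6],[[0,0,0],[0,0,0],0.8],[[0,0,0],[0,0,0],1],[[0,0,0],[0,0,0],1],[[0,0,0],[0,0,0],1],[[0,0,4],[0,0,0],1],[[0,0,4],[0,0,0],1],[[0,0,3],[0,0,0],1],[[0,0,0],[0,0,0],1],[[0,0,0],[0,0,0],1]]'
python3 - <<'E'
from h import *
np.set_printoptions(precision=4,suppress=True)
m=optics.camera_model('wrist');im=optics.get_image('wrist')
c,st=blob(im,(262,266),'yellow',60);print('cap',c,st,plane(m,c,.083),get_obs()['tool_pos'])
E
```

```text
t: 11.88
tool_pos: [0.6002, -0.2537, 0.0194]
tool_rot: [-0.622, -3.078, -0.001]
contact_force: [0.2, -0.8, -0.1]
opening: 0.0852
grip_force: 0.0
cap [258.2656 290.2483] [ 221  248   79   79 4575] [ 0.5956 -0.2549  0.083 ] [ 0.6005 -0.2539  0.0198]
```

```bash
python3 -m pendant '[[[3,-2.5,0],[0,0,0],1],[[0,0,0],[0,0,0],1],[[0,0,0],[0,0,0],0],[[0,0,0],[0,0,0],0],[[0,0,0],[0,0,0],0],[[0,0,0],[0,0,0],0],[[0,0,0],[0,0,0],0],[[0,0,0],[0,0,0],0],[[0,0,0],[0,0,0],0],[[0,0,0],[0,0,0],0],[[0,0,0],[0,0,0],0],[[0,0,0],[0,0,0],0]]' 40
```

```text
t: 12.93
tool_pos: [0.5974, -0.2554, 0.0207]
tool_rot: [0.622, 3.078, -0.001]
contact_force: [0.2, -1.2, 3.9]
opening: 0.0522
grip_force: 42.3
```

```bash
python3 -m pendant '[[[0,0,-6],[0,0,0],0],[[0,0,-14],[0,0,0],0],[[0,0,-22],[0,0,0],0],[[0,0,-28],[0,0,0],0],[[0,0,-28],[0,0,0],0],[[0,0,-28],[0,0,0],0],[[0,0,-18],[0,0,0],0],[[0,0,-8],[0,0,0],0],[[0,0,0],[0,0,0],0]]'
python3 - <<'E'
from h import *
np.set_printoptions(precision=4,suppress=True)
m=optics.camera_model('wrist');im=optics.get_image('wrist')
c,st=blob(im,(262,266),'yellow',80);p=get_obs()['tool_pos'];print('cap',c,st,plane(m,c,.083+p[2]-.0207),p)
print(go(.5998,.2430,p[2]))
E
```

```text
t: 13.68
tool_pos: [0.5979, -0.2557, 0.1752]
tool_rot: [0.621, 3.075, -0.002]
contact_force: [0.7, -0.3, -1.6]
opening: 0.052
grip_force: 42.0
cap [262.0596 293.6897] [ 224  252   78   83 5102] [ 0.5979 -0.257   0.2351] [ 0.5969 -0.2551  0.1728]
[190.8 460.2  -0.3]
```

```bash
python3 -m pendant '[[[5,12,0],[0,0,0],0],[[8,20,0],[0,0,0],0],[[12,29,0],[0,0,0],0],[[12,29,0],[0,0,0],0],[[12,29,0],[0,0,0],0],[[12,29,0],[0,0,0],0],[[12,29,0],[0,0,0],0],[[12,29,0],[0,0,0],0],[[12,29,0],[0,0,0],0],[[12,29,0],[0,0,0],0],[[12,29,0],[0,0,0],0],[[12,29,0],[0,0,0],0]]'
python3 -m pendant '[[[12,29,0],[0,0,0],0],[[12,29,0],[0,0,0],0],[[12,29,0],[0,0,0],0],[[10,24,0],[0,0,0],0],[[7,16,0],[0,0,0],0],[[4.5,11,0],[0,0,0],0],[[0,0,0],[0,0,0],0],[[0,0,0],[0,0,0],0]]'
python3 - <<'E'
from h import *
np.set_printoptions(precision=4,suppress=True)
m=optics.camera_model('wrist');im=optics.get_image('wrist')
c,st=blob(im,(262,266),'yellow',50);p=get_obs()['tool_pos'];C=plane(m,c,.083+p[2]-.0207)
print('cap',c,C,p)
print(go(*(p+[.5998-C[0],.2430-C[1],.0517-p[2]])))
E
```

```text
t: 14.73
tool_pos: [0.5971, 0.0956, 0.1692]
tool_rot: [-0.621, -3.075, 0.001]
contact_force: [1.7, -0.5, -1.5]
opening: 0.0523
grip_force: 42.1
t: 15.4
tool_pos: [0.5989, 0.2428, 0.1704]
tool_rot: [-0.62, -3.077, 0.003]
contact_force: [-0.2, -0.7, -0.6]
opening: 0.0521
grip_force: 42.1
cap [262.0636 284.5979] [0.5929 0.2441 0.2332] [0.5993 0.2421 0.1709]
[ -6.9   1.9 119.2]
```

```bash
python3 -m pendant '[[[-1.5,1,12],[0,0,0],0],[[0,0,22],[0,0,0],0],[[0,0,26],[0,0,0],0],[[0,0,22],[0,0,0],0],[[0,0,14],[0,0,0],0],[[0,0,8],[0,0,0],0],[[0,0,5],[0,0,0],0],[[0,0,3],[0,0,0],0],[[0,0,0],[0,0,0],0],[[0,0,0],[0,0,0],0]]'
```

```text
t: 16.28
tool_pos: [0.6027, 0.2433, 0.0614]
tool_rot: [0.622, 3.077, 0.002]
contact_force: [0.7, -0.1, -0.9]
opening: 0.052
grip_force: 42.1
```

```bash
python3 -m pendant '[[[0,0,1.5],[0,0,0],0],[[0,0,1],[0,0,0],0],[[0,0,0],[0,0,0],0]]'
```

```text
t: 16.53
tool_pos: [0.602, 0.2432, 0.0581]
tool_rot: [0.622, 3.079, 0.001]
contact_force: [-0.4, -0.2, -0.7]
opening: 0.0521
grip_force: 42.1
```

```bash
python3 -m pendant '[[[0,0,2],[0,0,0],0],[[0,0,2],[0,0,0],0],[[0,0,1],[0,0,0],0],[[0,0,0],[0,0,0],0]]'; python3 -m pendant '[[[0,0,1],[0,0,0],0],[[0,0,0],[0,0,0],0]]'; python3 -m pendant '[[[0,0,1],[0,0,0],0],[[0,0,0],[0,0,0],0]]'
```

```text
t: 16.87
tool_pos: [0.6013, 0.243, 0.052]
tool_rot: [-0.622, -3.078, 0.001]
contact_force: [0.3, -0.8, -1.9]
opening: 0.0522
grip_force: 42.1
t: 17.03
tool_pos: [0.6016, 0.2431, 0.0514]
tool_rot: [-0.622, -3.079, 0.0]
contact_force: [-0.8, 0.0, -0.8]
opening: 0.0523
grip_force: 42.1
t: 17.2
tool_pos: [0.6019, 0.2431, 0.0508]
tool_rot: [0.622, 3.079, 0.0]
contact_force: [0.4, 0.4, 0.0]
opening: 0.0521
grip_force: 42.1
```

```bash
python3 -m pendant '[[[0,0,0.5],[0,0,0],0],[[0,0,0],[0,0,0],0.7],[[0,0,0],[0,0,0],0.8],[[0,0,0],[0,0,0],0.9],[[0,0,0],[0,0,0],1],[[0,0,0],[0,0,0],1],[[0,0,0],[0,0,0],1],[[0,0,-15],[0,0,0],1],[[0,0,-35],[0,0,0],1],[[0,0,-40],[0,0,0],1],[[0,0,-40],[0,0,0],1],[[0,0,-15],[0,0,0],1]]'
python3 - <<'E'
from h import *
np.set_printoptions(precision=4,suppress=True)
m=optics.camera_model('wrist');im=optics.get_image('wrist')
c,st=blob(im,(261,186),'yellow',18);print('cap',c,st,plane(m,c,.113),'ring',ring(im,m,(260,160),'yellow',60))
print(get_obs()['tool_pos'],go(.3690,.3015,.19))
cv2.imwrite('pics/w5.png',im[:,:,::-1])
E
```

```text
t: 18.2
tool_pos: [0.6048, 0.244, 0.2043]
tool_rot: [0.62, 3.069, 0.008]
contact_force: [0.2, 0.1, 1.7]
opening: 0.0854
grip_force: 0.0
cap [260.1042 186.532 ] [243 170  35  34 921] [0.6045 0.2418 0.113 ] ring (array([0.6022, 0.2422]), 52.998313903808594)
[0.6058 0.2443 0.206 ] [240.6 -39.3  12.9]
```

View pics/w5.png

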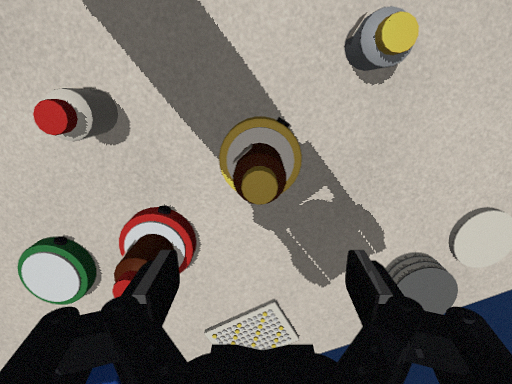

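Yellow is centred within about 3 mm, and red is still standing. On to the blue bottle.

```bash
python3 -m pendant '[[[12,-2,0],[0,0,0],1],[[22,-4,0],[0,0,0],1],[[28,-5,0],[0,0,0],1],[[30,-5,0],[0,0,0],1],[[30,-5,0],[0,0,0],1],[[30,-5,0],[0,0,0],1],[[30,-5,0],[0,0,0],1],[[28,-4,0],[0,0,0],1],[[20,-3,0],[0,0,0],1],[[10.5,-1.5,0],[0,0,0],1],[[0,0,0],[0,0,0],1],[[0,0,0],[0,0,0],1]]'
python3 - <<'E'
from h import *
np.set_printoptions(precision=4,suppress=True)
m=optics.camera_model('wrist');im=optics.get_image('wrist')
c,st=blob(im,(261,186),'blue',50);p=plane(m,c,.083);print('cap',c,st,p)
print(get_obs()['tool_pos'],go(p[0],p[1],.02))
E
```

```text
t: 19.25
tool_pos: [0.3644, 0.2999, 0.1944]
tool_rot: [-0.621, -3.079, 0.001]
contact_force: [0.7, -0.2, 0.6]
opening: 0.0853
grip_force: 0.0
cap [265.3784 185.2835] [250 171  32  30 695] [0.3696 0.3    0.083 ]
[0.365  0.2998 0.1946] [ -4.2   2.1 174.6]
```

```bash
python3 -m pendant '[[[-4.2,2.1,20],[0,0,0],1],[[0,0,32],[0,0,0],1],[[0,0,36],[0,0,0],1],[[0,0,32],[0,0,0],1],[[0,0,24],[0,0,0],1],[[0,0,16],[0,0,0],1],[[0,0,10],[0,0,0],1],[[0,0,4.5],[0,0,0],1],[[0,0,0],[0,0,0],1],[[0,0,0],[0,0,0],1]]'
python3 - <<'E'
from h import *
np.set_printoptions(precision=4,suppress=True)
m=optics.camera_model('wrist');im=optics.get_image('wrist')
c,st=blob(im,(262,280),'blue',60);p=plane(m,c,.083);print('cap',c,st,p,get_obs()['tool_pos'],go(p[0],p[1],.02))
E
```

```text
t: 20.13
tool_pos: [0.3705, 0.3007, 0.0215]
tool_rot: [0.623, 3.078, 0.001]
contact_force: [0.3, -0.2, 0.4]
opening: 0.0854
grip_force: 0.0
cap [262.8417 295.0813] [ 225  264   77   63 3790] [0.3703 0.2997 0.083 ] [0.3708 0.3009 0.022 ] [-0.  -1.3  2. ]
```

```bash
python3 -m pendant '[[[0,-1,2],[0,0,0],1],[[0,0,0],[0,0,0],1],[[0,0,0],[0,0,0],0],[[0,0,0],[0,0,0],0],[[0,0,0],[0,0,0],0],[[0,0,0],[0,0,0],0],[[0,0,0],[0,0,0],0],[[0,0,0],[0,0,0],0],[[0,0,0],[0,0,0],0],[[0,0,0],[0,0,0],0],[[0,0,0],[0,0,0],0],[[0,0,0],[0,0,0],0]]' 40
python3 -c "
from h import *
print(go(.3660,-.3002,.18))"
```

```text
t: 21.18
tool_pos: [0.3697, 0.2999, 0.0194]
tool_rot: [0.622, 3.078, 0.002]
contact_force: [-0.0, 0.1, 5.7]
opening: 0.0523
grip_force: 42.6
[-229.7 -554.2 -161.1]
```

```bash
python3 -m pendant '[[[0,0,-6],[0,0,0],0],[[0,0,-14],[0,0,0],0],[[0,0,-22],[0,0,0],0],[[0,0,-28],[0,0,0],0],[[0,0,-28],[0,0,0],0],[[0,0,-28],[0,0,0],0],[[0,0,-20],[0,0,0],0],[[0,0,-12],[0,0,0],0],[[0,0,0],[0,0,0],0]]'
python3 -m pendant '[[[-8,-10,0],[0,0,0],0],[[-14,-18,0],[0,0,0],0],[[-17,-22,0],[0,0,0],0],[[-19,-24.5,0],[0,0,0],0],[[-19,-24.5,0],[0,0,0],0],[[-19,-24.5,0],[0,0,0],0],[[-19,-24.5,0],[0,0,0],0],[[-19,-24.5,0],[0,0,0],0],[[-19,-24.5,0],[0,0,0],0],[[-19,-24.5,0],[0,0,0],0],[[-18,-24,0],[0,0,0],0]]'
python3 -m pendant '[[[-5,-29,0],[0,0,0],0],[[-4,-31,0],[0,0,0],0],[[-4,-31,0],[0,0,0],0],[[-4,-31,0],[0,0,0],0],[[-4,-31,0],[0,0,0],0],[[-4,-31,0],[0,0,0],0],[[-4,-31,0],[0,0,0],0],[[-4,-31,0],[0,0,0],0],[[-3,-28,0],[0,0,0],0],[[-2,-22,0],[0,0,0],0],[[-1,-13,0],[0,0,0],0],[[0,0,0],[0,0,0],0]]'
python3 -c "
from h import *
import subprocess
m=optics.camera_model('wrist');im=optics.get_image('wrist')
p=get_obs()['tool_pos'];c,st=blob(im,(262,290),'blue',45);print(plane(m,c,.083+p[2]-.0194),p,go(.3660,-.3002,.0534))"
```

```text
t: 21.93
tool_pos: [0.3702, 0.3002, 0.1793]
tool_rot: [0.621, 3.076, 0.005]
contact_force: [0.1, 0.0, -1.8]
opening: 0.0526
grip_force: 42.2
t: 22.85
tool_pos: [0.4476, -0.002, 0.1739]
tool_rot: [-0.622, -3.075, 0.0]
contact_force: [0.3, 0.3, -0.4]
opening: 0.0519
grip_force: 42.3
t: 23.85
tool_pos: [0.3632, -0.3014, 0.1745]
tool_rot: [-0.626, -3.075, -0.003]
contact_force: [-0.6, -0.2, -1.0]
opening: 0.0525
grip_force: 42.3
[ 0.36314491 -0.30294749  0.23837351] [ 0.36385893 -0.30020457  0.17477351] [ -2.3   0.6 121.4]
```

```bash
python3 -m pendant '[[[-1.5,1.5,12],[0,0,0],0],[[0,0,22],[0,0,0],0],[[0,0,26],[0,0,0],0],[[0,0,22],[0,0,0],0],[[0,0,14],[0,0,0],0],[[0,0,9],[0,0,0],0],[[0,0,6],[0,0,0],0],[[0,0,3],[0,0,0],0],[[0,0,2],[0,0,0],0],[[0,0,0],[0,0,0],0],[[0,0,0],[0,0,0],0]]'
```

```text
t: 24.82
tool_pos: [0.3673, -0.3001, 0.0615]
tool_rot: [0.622, 3.078, -0.002]
contact_force: [0.2, 0.4, -0.9]
opening: 0.0523
grip_force: 42.3
```

```bash
python3 -m pendant '[[[0,0,3],[0,0,0],0],[[0,0,3],[0,0,0],0],[[0,0,2],[0,0,0],0],[[0,0,1],[0,0,0],0],[[0,0,0],[0,0,0],0]]'; python3 -m pendant '[[[0,0,1],[0,0,0],0],[[0,0,0],[0,0,0],0]]'; python3 -m pendant '[[[0,0,1],[0,0,0],0],[[0,0,0],[0,0,0],0]]'
```

```text
t: 25.23
tool_pos: [0.3665, -0.2994, 0.0512]
tool_rot: [-0.622, -3.079, -0.001]
contact_force: [0.6, -0.1, -0.6]
opening: 0.0526
grip_force: 42.3
t: 25.4
tool_pos: [0.3667, -0.2996, 0.0505]
tool_rot: [-0.622, -3.079, -0.0]
contact_force: [0.6, -0.3, -1.8]
opening: 0.0522
grip_force: 42.3
t: 25.57
tool_pos: [0.3667, -0.2996, 0.0495]
tool_rot: [-0.622, -3.079, -0.0]
contact_force: [0.2, -0.5, -1.3]
opening: 0.052
grip_force: 42.3
```

```bash
python3 -m pendant '[[[0,0,0.7],[0,0,0],0],[[0,0,0],[0,0,0],0],[[0,0,0],[0,0,0],0]]'; python3 -m pendant '[[[0,0,0.7],[0,0,0],0],[[0,0,0],[0,0,0],0],[[0,0,0],[0,0,0],0]]'
```

```text
t: 25.82
tool_pos: [0.3669, -0.2997, 0.0494]
tool_rot: [0.622, 3.079, 0.0]
contact_force: [-0.5, 1.9, 3.0]
opening: 0.0524
grip_force: 42.7
t: 26.07
tool_pos: [0.367, -0.2998, 0.0495]
tool_rot: [0.622, 3.079, 0.0]
contact_force: [-4.1, 2.9, 8.0]
opening: 0.0524
grip_force: 43.2
```

Solid contact. Releasing.

```bash
python3 -m pendant '[[[0,0,-0.5],[0,0,0],0],[[0,0,0],[0,0,0],0.7],[[0,0,0],[0,0,0],0.8],[[0,0,0],[0,0,0],0.9],[[0,0,0],[0,0,0],1],[[0,0,0],[0,0,0],1],[[0,0,0],[0,0,0],1],[[0,0,-15],[0,0,0],1],[[0,0,-35],[0,0,0],1],[[0,0,-40],[0,0,0],1],[[0,0,-40],[0,0,0],1],[[0,0,-15],[0,0,0],1]]'
python3 - <<'E'
from h import *
np.set_printoptions(precision=4,suppress=True)
m=optics.camera_model('wrist');im=optics.get_image('wrist')
h=cv2.cvtColor(im,cv2.COLOR_RGB2HSV)
c,st=blob(im,(261,186),'blue',18);print('cap',c,st,plane(m,c,.113),'ring',ring(im,m,(260,160),'blue',60))
print(get_obs()['tool_pos'],go(.5165,-.414,.19))
cv2.imwrite('pics/w6.png',im[:,:,::-1])
E
```

```text
t: 27.07
tool_pos: [0.3686, -0.3017, 0.2005]
tool_rot: [0.621, 3.072, -0.009]
contact_force: [0.7, -0.2, 0.2]
opening: 0.0852
grip_force: 0.0
cap [262.0599 185.5327] [245 169  35  34 918] [ 0.3665 -0.3024  0.113 ] ring (array([ 0.3663, -0.3014]), 50.57236862182617)
[ 0.3693 -0.3024  0.202 ] [-178.8  -45.6   14.2]
```

View pics/w6.png

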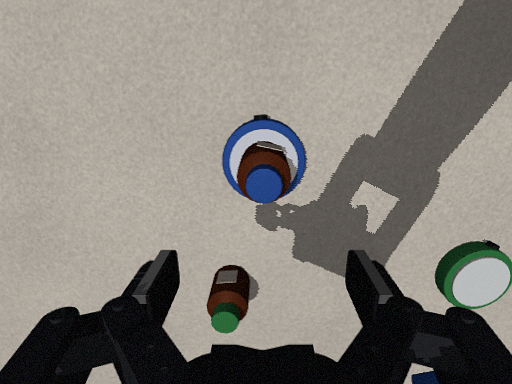

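Blue is centred within 1–2 mm. The green bottle is next, its cap visible at (225,320).

```bash
python3 -m pendant '[[[-10,-2.5,0],[0,0,0],1],[[-20,-5,0],[0,0,0],1],[[-27,-7,0],[0,0,0],1],[[-28,-7,0],[0,0,0],1],[[-28,-7,0],[0,0,0],1],[[-26,-7,0],[0,0,0],1],[[-20,-5,0],[0,0,0],1],[[-14,-3.5,0],[0,0,0],1],[[-6,-1.5,0],[0,0,0],1],[[0,0,0],[0,0,0],1],[[0,0,0],[0,0,0],1]]'
python3 - <<'E'
from h import *
np.set_printoptions(precision=4,suppress=True)
m=optics.camera_model('wrist');im=optics.get_image('wrist')
c,st=blob(im,(261,186),'green',50);p=plane(m,c,.083);print('cap',c,st,p)
print(get_obs()['tool_pos'],go(p[0],p[1],.02))
E
```

```text
t: 28.03
tool_pos: [0.5135, -0.4106, 0.1929]
tool_rot: [-0.622, -3.078, -0.001]
contact_force: [0.1, 0.7, -0.6]
opening: 0.0857
grip_force: 0.0
cap [260.0521 184.6716] [243 167  35  36 941] [ 0.5157 -0.4148  0.083 ]
[ 0.5134 -0.4105  0.1932] [ -3.9  -3.1 173.2]
```

```bash
python3 -m pendant '[[[-3.5,-3,20],[0,0,0],1],[[0,0,32],[0,0,0],1],[[0,0,36],[0,0,0],1],[[0,0,32],[0,0,0],1],[[0,0,24],[0,0,0],1],[[0,0,16],[0,0,0],1],[[0,0,9],[0,0,0],1],[[0,0,4],[0,0,0],1],[[0,0,0],[0,0,0],1],[[0,0,0],[0,0,0],1]]'
python3 - <<'E'
from h import *
np.set_printoptions(precision=4,suppress=True)
m=optics.camera_model('wrist');im=optics.get_image('wrist')
c,st=blob(im,(262,280),'green',60);p=plane(m,c,.083);print('cap',c,st,p,get_obs()['tool_pos'],go(p[0],p[1],.0195))
E
```

```text
t: 28.92
tool_pos: [0.5166, -0.4158, 0.0223]
tool_rot: [0.622, 3.077, -0.002]
contact_force: [0.4, 0.7, 0.3]
opening: 0.0853
grip_force: 0.0
cap [265.4328 286.453 ] [ 228  244   77   84 4991] [ 0.5133 -0.4141  0.083 ] [ 0.5169 -0.4161  0.0227] [4.2 0.4 3.2]
```

```bash
python3 -m pendant '[[[2,0.4,3],[0,0,0],1],[[0,0,0],[0,0,0],1],[[0,0,0],[0,0,0],0],[[0,0,0],[0,0,0],0],[[0,0,0],[0,0,0],0],[[0,0,0],[0,0,0],0],[[0,0,0],[0,0,0],0],[[0,0,0],[0,0,0],0],[[0,0,0],[0,0,0],0],[[0,0,0],[0,0,0],0],[[0,0,0],[0,0,0],0],[[0,0,0],[0,0,0],0]]' 40
python3 -m pendant '[[[0,0,-6],[0,0,0],0],[[0,0,-14],[0,0,0],0],[[0,0,-22],[0,0,0],0],[[0,0,-28],[0,0,0],0],[[0,0,-28],[0,0,0],0],[[0,0,-28],[0,0,0],0],[[0,0,-20],[0,0,0],0],[[0,0,-8],[0,0,0],0],[[0,0,0],[0,0,0],0],[[0,0,0],[0,0,0],0]]'
python3 -c "
from h import *
p=get_obs()['tool_pos'];print(go(.6378,-.0875,p[2]))"
```

```text
t: 29.97
tool_pos: [0.5148, -0.4145, 0.0184]
tool_rot: [0.622, 3.078, -0.001]
contact_force: [-0.2, -1.2, 4.4]
opening: 0.0521
grip_force: 42.4
t: 30.8
tool_pos: [0.514, -0.4136, 0.171]
tool_rot: [-0.622, -3.078, -0.001]
contact_force: [-0.4, 1.0, -2.0]
opening: 0.0521
grip_force: 42.1
[1.250e+01 3.486e+02 1.000e-01]
```

```bash
python3 -m pendant '[[[1,14,0],[0,0,0],0],[[1,28,0],[0,0,0],0],[[1,34,0],[0,0,0],0],[[1,34,0],[0,0,0],0],[[1,34,0],[0,0,0],0],[[1,34,0],[0,0,0],0],[[1,34,0],[0,0,0],0],[[1,34,0],[0,0,0],0],[[1,34,0],[0,0,0],0],[[1,30,0],[0,0,0],0],[[1,24,0],[0,0,0],0],[[1,14,0],[0,0,0],0]]'
python3 -m pendant '[[[0,0,0],[0,0,0],0],[[0,0,0],[0,0,0],0],[[0,0,0],[0,0,0],0]]'
python3 -c "
from h import *
m=optics.camera_model('wrist');im=optics.get_image('wrist')
p=get_obs()['tool_pos'];c,st=blob(im,(262,290),'green',45);print(plane(m,c,.083+p[2]-.0184),p,go(.637,-.087,.0484))"
```

```text
t: 31.8
tool_pos: [0.6376, -0.0848, 0.1689]
tool_rot: [-0.617, -3.076, -0.002]
contact_force: [0.3, -0.8, -1.4]
opening: 0.0523
grip_force: 42.2
t: 32.05
tool_pos: [0.6377, -0.0893, 0.1707]
tool_rot: [-0.623, -3.077, 0.001]
contact_force: [0.0, -0.5, -0.7]
opening: 0.0526
grip_force: 42.2
[ 0.6351981  -0.08953432  0.23558781] [ 0.63779926 -0.08967695  0.17098781] [  1.6   2.2 122.6]
```

```bash
python3 -m pendant '[[[0.5,2,12],[0,0,0],0],[[0,0,22],[0,0,0],0],[[0,0,26],[0,0,0],0],[[0,0,22],[0,0,0],0],[[0,0,14],[0,0,0],0],[[0,0,8],[0,0,0],0],[[0,0,5],[0,0,0],0],[[0,0,3],[0,0,0],0],[[0,0,2],[0,0,0],0],[[0,0,1],[0,0,0],0],[[0,0,0],[0,0,0],0]]'
python3 -m pendant '[[[0,0,1],[0,0,0],0],[[0,0,1],[0,0,0],0],[[0,0,0],[0,0,0],0]]'
```

```text
t: 33.02
tool_pos: [0.6395, -0.0868, 0.0577]
tool_rot: [0.622, 3.078, -0.0]
contact_force: [-0.4, -0.6, -0.4]
opening: 0.0527
grip_force: 42.2
t: 33.27
tool_pos: [0.6389, -0.0866, 0.0549]
tool_rot: [0.622, 3.079, -0.0]
contact_force: [-0.7, 0.1, -1.5]
opening: 0.0525
grip_force: 42.2
```

```bash
python3 -m pendant '[[[0,0,2],[0,0,0],0],[[0,0,2],[0,0,0],0],[[0,0,1],[0,0,0],0],[[0,0,0],[0,0,0],0]]'; python3 -m pendant '[[[0,0,1],[0,0,0],0],[[0,0,0],[0,0,0],0],[[0,0,0],[0,0,0],0]]'; python3 -m pendant '[[[0,0,0.8],[0,0,0],0],[[0,0,0],[0,0,0],0],[[0,0,0],[0,0,0],0]]'
```

```text
t: 33.6
tool_pos: [0.6384, -0.0866, 0.0491]
tool_rot: [-0.622, -3.078, -0.0]
contact_force: [-0.4, 0.4, -1.0]
opening: 0.0524
grip_force: 42.2
t: 33.85
tool_pos: [0.6388, -0.0867, 0.0486]
tool_rot: [-0.622, -3.079, 0.0]
contact_force: [0.6, -0.3, -1.0]
opening: 0.0525
grip_force: 42.2
t: 34.1
tool_pos: [0.639, -0.0867, 0.0484]
tool_rot: [0.622, 3.079, -0.0]
contact_force: [-1.8, 0.6, 1.9]
opening: 0.0522
grip_force: 42.3
```

Contact. Releasing, lifting, then checking all four.

```bash
python3 -m pendant '[[[0,0,0],[0,0,0],0.7],[[0,0,0],[0,0,0],0.8],[[0,0,0],[0,0,0],0.9],[[0,0,0],[0,0,0],1],[[0,0,0],[0,0,0],1],[[0,0,0],[0,0,0],1],[[0,0,-15],[0,0,0],1],[[0,0,-35],[0,0,0],1],[[0,0,-40],[0,0,0],1],[[0,0,-40],[0,0,0],1],[[0,0,-15],[0,0,0],1],[[0,0,0],[0,0,0],1]]'
python3 - <<'E'
from h import *
np.set_printoptions(precision=4,suppress=True)
m=optics.camera_model('wrist');im=optics.get_image('wrist')
c,st=blob(im,(261,186),'green',18);print('cap',c,st,plane(m,c,.113),'ring',ring(im,m,(260,160),'green',60))
s=optics.get_image('side')
cv2.imwrite('pics/end.png',cv2.resize(np.hstack([im,s]),(800,300))[:,:,::-1])
E
```

```text
t: 35.1
tool_pos: [0.6424, -0.0875, 0.2016]
tool_rot: [0.62, 3.067, -0.001]
contact_force: [0.5, 0.3, 0.1]
opening: 0.0857
grip_force: 0.0
cap [261.0314 185.6846] [244 168  36  36 986] [ 0.6409 -0.0889  0.113 ] ring (array([ 0.64  , -0.0887]), 52.2745361328125)
```

View pics/end.png

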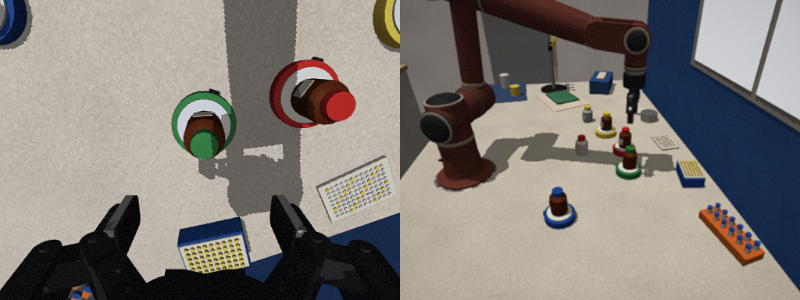

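All four bottles stand upright on their own stirrers, and the white and grey bottles have not moved. Handing in.

```bash
python3 -c "
from station import ctrl
print(ctrl.finish_job())"
```

```text
the job is handed in; nothing more can be done
None
```

I've handed the job in: all four amber bottles stand upright and released on their matching stirrers, placed red, yellow, blue, green, each within about 3 mm of centre by the wrist camera (35 s used of 115 s); no verdict came back.

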